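# Cover the clams

## Task

Cover the clams at the market stall: with the fingertips, push each of the two slab lids along its track until it is fully shut against the bar in the middle of the chest. Only slide the lids, never lift or tip them, and leave the bottle, the cup and the brass weight where they stand.

Things in the scene. Friction and masses are not known exactly. Their poses are not given: they have to be found in the camera images.
- chest: White fixed shellfish chest, 260 (x) by 460 (y) by 118 mm high; origin at the centre of its underside. On top a level lid track runs along its y, 204 mm wide, 100 mm above the bench, between two rails (x sides, tops at 118 mm). Two clam wells lie in the track, 10 to 130 mm either side of y = 0. Outside them (130 to 230 mm) the track is a flat deck, with no wall at its ends.
- bar (a point): Centre of the top of the fixed bar between the wells, 115 mm above the bench and 15 mm above the track. The bar runs along the chest's x and is 20 mm wide (y from -10 to +10 mm in the chest's frame): the stop for both lids.
- lid_left: Loose plain grey slab lid, 200 (x) by 120 (y) by 25 mm thick, about 0.45 kg, no handle, for the well on the chest's +y side. Origin: centre of its underside, 100 mm above the bench; axes as the chest's. Slides along the chest's y (2 mm play to each rail, 2 to 8 N of friction). Shut, it meets the bar and its origin is at y = +70 mm in the chest's frame; it starts 40 to 80 mm farther out.
- lid_right: Loose plain grey slab lid, 200 (x) by 120 (y) by 25 mm thick, about 0.45 kg, no handle, for the well on the chest's -y side. Origin: centre of its underside, 100 mm above the bench; axes as the chest's. Slides along the chest's y (2 mm play to each rail, 2 to 8 N of friction). Shut, it meets the bar and its origin is at y = -70 mm in the chest's frame; it starts 40 to 80 mm farther out.
- bottle: Closed bottle, 62 mm wide, 190 mm high, standing on the bench on the chest's +x side. Origin at the centre of its underside. Bystander.
- cup: Open steel cup, 72 mm wide at the rim, 80 mm high, standing on the bench on the chest's +x side. Origin at the centre of its underside. Bystander.
- weight: Small brass scale weight with a knob, 44 mm wide, 64 mm high, standing on the bench on the chest's +x side. Origin at the centre of its underside. Bystander.
Things that resemble listed ones, but are neither listed nor needed, are in the scene too. What is shaped like the lid_right but blue or turquoise is not meant.

How it is judged (in metres and radians):
At the end, for the whole second after the job is handed in: Both lids lie flat in the track, straight (within 0.06 rad) and at rest, each within 5 mm of touching the middle bar (y of lid_left in the frame of chest between 0.065 and 0.075 m and z of lid_left in the frame of chest between 0.096 and 0.104 m and angle between the y axis of each of lid_left, lid_right and the y axis of chest, either way round below 0.06 rad and linear speed of each of lid_left, lid_right below 0.01 m/s and y of lid_right in the frame of chest between -0.075 and -0.065 m and z of lid_right in the frame of chest between 0.096 and 0.104 m).
It fails at once if the lid left is lifted, tipped or knocked out of its track (z of lid_left in the frame of chest above 0.11 m or z of lid_left in the frame of chest below 0.09 m or angle between lid_left's own z axis and vertical above 0.12 rad or x of lid_left in the frame of chest above 0.02 m or x of lid_left in the frame of chest below -0.02 m).
It fails at once if the lid right is lifted, tipped or knocked out of its track (z of lid_right in the frame of chest above 0.11 m or z of lid_right in the frame of chest below 0.09 m or angle between lid_right's own z axis and vertical above 0.12 rad or x of lid_right in the frame of chest above 0.02 m or x of lid_right in the frame of chest below -0.02 m).
It fails at once if the bottle is moved or knocked over (distance of bottle from where it was at the start of the episode above 0.02 m or angle between bottle's own z axis and vertical above 0.3 rad).
It fails at once if the cup is moved or knocked over (distance of cup from where it was at the start of the episode above 0.02 m or angle between cup's own z axis and vertical above 0.3 rad).
It fails at once if the weight is moved or knocked over (distance of weight from where it was at the start of the episode above 0.02 m or angle between weight's own z axis and vertical above 0.3 rad).
It also fails if it takes over 43 s, if anything falls off the work surface, if the arm or the gripper's body presses on something with over 40 N, if the wrist force passes 120 N, or if a joint passes its speed limit or range.

## Robot

A 6-joint arm with a two-finger parallel gripper is mounted at the origin on the work surface. World frame = base frame: x ahead of the robot, y to its left, z up, the work surface at z = 0. Lengths are in mm, angles in rad, forces in N, time in s.
With the tool pointing down it reaches from about 350 to 850 mm from the base axis. Payload 8.1 kg.
Tool frame: the origin (TCP) lies midway between the tips of the shut fingers; the grasp point (between the pads) lies 19 mm behind it; z points along the fingers, y is the direction in which the jaws open and shut (so a half turn about z gives the same grasp; the last joint's range is limited). The gripper opens to 85 mm and grips with 20 to 120 N. Pads are 22 mm wide; open, the fingers measure 114 mm over their backs; the gripper's body (76 mm by 85 mm) begins 54 mm behind the grasp point. The pads swing forward as they close: fully open they stand 13 mm farther back than shut.
Start: joints at [-1.298, 0.13, 1.488, -0, 1.523, -0.085], TCP at [210.149, -561.999, 231.292] pointing down, gripper open.
Joint ranges: [-2.96, 2.96], [-0.89, 2.26], [0.02, 2.5], [-1.34, 4.48], [0, 2.73], [-2.66, 2.66]. Speed limits (rad/s): [2.39, 2.39, 2.79, 3.14, 3.14, 3.14].

## Interface

Orientations are given as a unit quaternion [w, x, y, z].
In Python, from rig import env gives the robot as it stands.
- The arm moves only by the shell command python3 -m creep 'ROWS' [OPENING]. ROWS is JSON, a list of rows, each an object of numbers: "tx", "ty", "tz": the shift along the world's x, y, z in mm; "roll": the turn about the world's z in rad. A call has 1 to 5 rows; each row is the pose to reach, as a shift and turn from the pose measured when the call began; what a row does not reach only later rows make up. A row lasts 1/12 s, in which the tool goes at most 41.7 mm and 7.16 degrees, less where a joint would pass 70% of its speed; a pose out of reach is approached as far as the arm can. A call with a gripper value outside its range is refused whole. OPENING is the opening, from 0 (shut) to 1 (fully open), set as the call begins (- or left out, the last holds). The fingers move at their own pace and stop on an object; the grip force is fixed at half the most. Time passes only in rows, so rows that repeat a pose let the fingers close. It gives the time, the measured TCP pose, the force and the opening at its end, in the units of the state.
- env.get_obs(): the state, without advancing time (a new reading comes with each control period).
- env.snapshot(name): name is "scene" or "side" or "wrist"; returns the picture (384x512x3 uint8, red, green, blue); there is no depth.
- env.camera_model(name): a dict with "camera_matrix" (3x3 intrinsics, pixels), "rvec" (rotation vector, rad) and "tvec" (3), from world to camera coordinates, as OpenCV has them; the wrist camera has in their place "tool_from_camera" (4x4, takes a point from camera to tool coordinates, whose origin is the TCP and whose axes are the flange's). Camera axes: x right, y down, z forward; pixel columns grow to the right and rows downward; lengths in mm; the calibration is good to about 2 mm. A picture is of the moment at which its call begins: read the wrist's pose just before it. camera_model takes no time and is no camera call.
- env.hand_in(): hands the job in, once; it reports no verdict.
The state is a dict: "time": time; "joints": joint angles; "qvel": joint speeds; "effort": joint torques, N m; "position": TCP position; "eef_rot": TCP orientation; "force": force on the tool from outside, world axes, zero at the start; "ft_torque": the same for the moment, N m; "finger_gap": finger opening in mm.
Only numpy, scipy, OpenCV 4.12 (cv2) and the standard library are available. Lean on these libraries where they do the work, as an engineer would, in place of code of your own. Each camera call takes 0.05 s, during which the arm holds its last target. There are 200 camera calls.

## Working session

There is one attempt and no reset: what is moved stays moved. The work goes in short steps, Python scripts to look and compute and a shell command to move; the robot and the scene stay as the last step left them, time stands still between calls to the robot, and variables do not carry over. Pictures are saved under pics/ and viewed, about 8 in all and at most 12, crops included, and the job is handed in when it is done.

```bash
ls; mkdir -p pics; python3 - <<'E'
from rig import env
import cv2
for n in ["scene","side"]:
    cv2.imwrite(f"pics/{n}0.png",env.snapshot(n)[:,:,::-1])
    m=env.camera_model(n); print(n,{k:(v.tolist() if hasattr(v,'tolist') else v) for k,v in m.items()})
o=env.get_obs(); print(o['time'],o['position'],o['eef_rot'],o['force'],o['finger_gap'])
E
```

```text
pics
scene {'camera_matrix': [[355.5699831572195, 0.0, 255.23822032976153], [0.0, 355.5699831572195, 197.56381309874945], [0.0, 0.0, 1.0]], 'rvec': [1.8079828807188365, 1.925199134035782, -0.6534289069882078], 'tvec': [229.97400169906348, -334.9469435909503, 1431.722402169094]}
side {'camera_matrix': [[427.1416953446386, 0.0, 259.25869358052614], [0.0, 427.1416953446386, 201.7702521999485], [0.0, 0.0, 1.0]], 'rvec': [0.3900782010500989, -2.586594951108254, 1.4058845108641873], 'tvec': [444.71899939237795, 249.30526539632493, 1192.2161392745882]}
0.1 [ 210.01215871 -561.52151381  230.3492669 ] [-8.18418361e-04  9.84042175e-01  1.77933473e-01 -8.46860850e-05] [-0.01968898  0.67070029  0.19412765] 85.71785912641987
```

View pics/scene0.png

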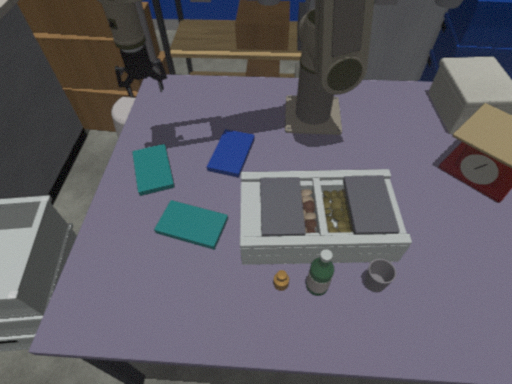

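View pics/side0.png

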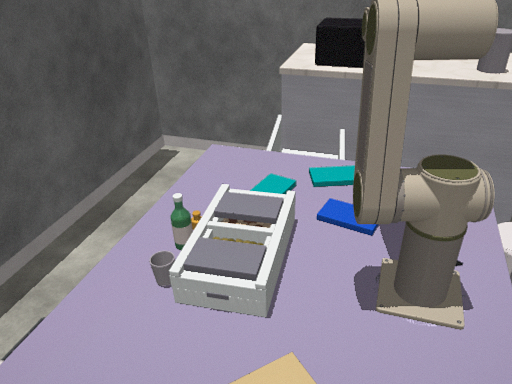

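Candidates for the lids: the grey slabs in the chest at scene (282,206) and (370,203), against a blue slab at (231,152) and turquoise ones at (153,168) and (192,223) on the bench. I choose the two grey ones: the right one in the image is probably lid_left (+y). The bystanders are the bottle (320,275), cup (380,275) and weight (281,279). Next is a close crop to check this.

```bash
python3 - <<'E'
import cv2
a=cv2.imread('pics/scene0.png')[160:300,230:420]
cv2.imwrite('pics/crop1.png',cv2.resize(a,None,fx=4,fy=4,interpolation=cv2.INTER_CUBIC))
E
```

```text
(no output)
```

View pics/crop1.png

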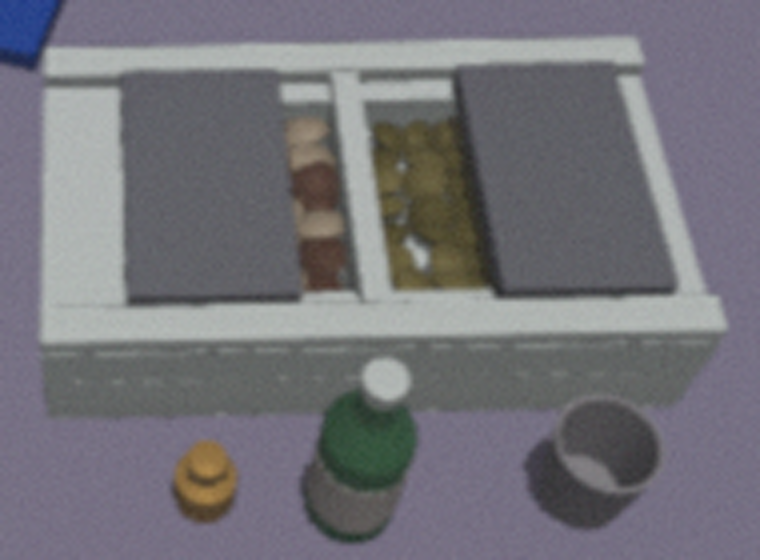

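The crop shows two plain grey lids in the track, with the bar between them at about crop (360,190). The bottle, cup and weight stand clear on the near (+x) side. Now I fit the poses from these corners.

```bash
cat > h.py <<'E'
import numpy as np,cv2
from scipy.optimize import least_squares
from rig import env
m=env.camera_model('scene');K,r,t=[np.array(m[k],float) for k in('camera_matrix','rvec','tvec')]
def proj(P): return cv2.projectPoints(np.array(P,float),r,t,K,None)[0][:,0]
def back(uv,z):
    R=cv2.Rodrigues(r)[0];d=R.T@np.linalg.inv(K)@[*uv,1];c=-R.T@t.ravel();return c+d*(z-c[2])/d[2]
def place(p,P):
    c,s=np.cos(p[2]),np.sin(p[2]);return [[p[0]+c*a-s*b,p[1]+s*a+c*b,z] for a,b,z in P]
def fit(P,uv,p0): 
    f=least_squares(lambda p:(proj(place(p,P))-uv).ravel(),p0,loss='soft_l1');return f.x,np.abs(f.fun).max()
E
python3 - <<'E'
from h import *
o=lambda c:(np.array(c)+.5)/4-.5+[230,160]
C=[(-130,-230,118),(-130,230,118),(130,-230,118),(130,230,118),(-102,-10,115),(-102,10,115),(102,-10,115),(102,10,115)]
uv=o([(45,50),(638,38),(40,342),(722,328),(332,72),(358,72),(363,300),(388,298)])
p,e=fit(C,uv,[550,0,0]);print('chest',p,e)
print((proj(place(p,C))-uv).round(1).tolist())
L=[(-100,-60,125),(-100,60,125),(100,60,125),(100,-60,125)]
for n,q in(('left',[(457,66),(612,63),(675,291),(500,293)]),('right',[(122,73),(277,70),(299,296),(130,298)])):
    l,e=fit(L,o(q),p); d=l-p; c,s=np.cos(p[2]),np.sin(p[2]); print(n,l,e,'chest frame',c*d[0]+s*d[1],-s*d[0]+c*d[1],d[2])
print('bottle top',back(o((386,380)),190),'cup rim',back(o((608,445)),80),'weight top',back(o((208,458)),64))
E
```

```text
chest [ 5.28626650e+02 -6.84695044e+00  7.79855484e-02] 1.9947523816079524
[[-0.5, -1.1], [0.0, -0.8], [-0.7, -0.2], [2.0, 0.5], [-0.3, -0.3], [-0.3, -0.4], [-0.2, 0.4], [1.0, 0.8]]
left [5.21061749e+02 1.33719749e+02 6.90893171e-02] 0.7186591911425921 chest frame 3.4091541672942274 140.72882525795308 -0.008896231291000783
right [ 5.40392562e+02 -1.17095361e+02  7.77582389e-02] 1.1885861938246194 chest frame 3.1410808810608355 -110.82996983368862 -0.00022730954492695965
bottle top [729.4163464   -8.58753444 190.        ] cup rim [710.12615516 153.165387    80.        ] weight top [ 727.99295844 -108.90035035   64.        ]
```

```bash
python3 -m creep '[{"tx":28,"ty":28,"roll":0.11},{"tx":56,"ty":56,"roll":0.22},{"tx":84,"ty":84,"roll":0.33},{"tx":112,"ty":112,"roll":0.44},{"tx":140,"ty":140,"roll":0.55}]' 1
python3 -m creep '[{"tx":28,"ty":28,"roll":0.11},{"tx":56,"ty":56,"roll":0.22},{"tx":84,"ty":84,"roll":0.33},{"tx":112,"ty":112,"roll":0.44},{"tx":140,"ty":140,"roll":0.55}]'
```

```text
schema error: expected keys tx, ty, tz, roll
schema error: expected keys tx, ty, tz, roll
```

```bash
python3 -m creep '[{"tx":28,"ty":28,"tz":0,"roll":0.11},{"tx":56,"ty":56,"tz":0,"roll":0.22},{"tx":84,"ty":84,"tz":0,"roll":0.33},{"tx":112,"ty":112,"tz":0,"roll":0.44},{"tx":140,"ty":140,"tz":0,"roll":0.55}]' 1
python3 -m creep '[{"tx":28,"ty":28,"tz":0,"roll":0.11},{"tx":56,"ty":56,"tz":0,"roll":0.22},{"tx":84,"ty":84,"tz":0,"roll":0.33},{"tx":112,"ty":112,"tz":0,"roll":0.44},{"tx":140,"ty":140,"tz":0,"roll":0.55}]'
```

```text
time: 0.52
position: [350.7, -419.9, 229.9]
eef_rot: [-0.001, 0.898, 0.441, -0.0]
force: [0.5, -0.2, 1.1]
finger_gap: 85.3
time: 0.93
position: [491.6, -278.0, 229.5]
eef_rot: [-0.001, 0.742, 0.67, -0.001]
force: [-0.1, -0.4, -0.7]
finger_gap: 85.1
```

```bash
python3 -m creep '[{"tx":28,"ty":24,"tz":0,"roll":0.09},{"tx":57,"ty":48,"tz":-10,"roll":0.18},{"tx":57,"ty":48,"tz":-50,"roll":0.18},{"tx":57,"ty":48,"tz":-75,"roll":0.18},{"tx":57,"ty":48,"tz":-75,"roll":0.18}]'
python3 - <<'E'
from h import *
cv2.imwrite('pics/s2.png',np.hstack([cv2.resize(env.snapshot('scene')[150:310,200:420,::-1],(550,400)),cv2.resize(env.snapshot('wrist')[:,:,::-1],(250,188)).copy().repeat(1,0) if 0 else np.zeros((400,1,3),np.uint8)]))
cv2.imwrite('pics/w2.png',env.snapshot('wrist')[:,:,::-1])
E
```

```text
time: 1.35
position: [545.1, -227.1, 146.9]
eef_rot: [-0.007, 0.679, 0.734, -0.002]
force: [-1.2, 0.6, -1.6]
finger_gap: 85.4
```

View pics/w2.png

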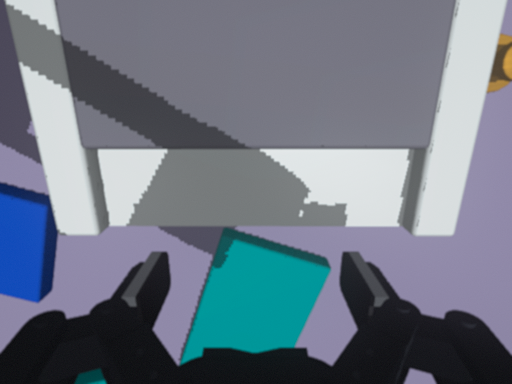

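The wrist view shows the lid's outer edge level at row 148 (columns 82-430) and the deck end at row 226, with the fingers just beyond it and aligned. I now compute those distances.

```bash
cat >> h.py <<'E'
def wback(uvs,z):
    m=env.camera_model('wrist');T=np.array(m['tool_from_camera'],float);K=np.array(m['camera_matrix'],float);o=env.get_obs()
    from scipy.spatial.transform import Rotation as Ro
    R=Ro.from_quat(o['eef_rot'],scalar_first=True).as_matrix();c=R@T[:3,3]+o['position'];out=[]
    for uv in uvs:
        d=R@T[:3,:3]@np.linalg.inv(K)@[*uv,1];out.append((c+d*(z-c[2])/d[2]).round(1).tolist())
    return out
E
python3 - <<'E'
from h import *
print('lid edge',wback([(82,148),(430,148)],125),'deck end',wback([(108,226),(403,226)],100),'rail ends',wback([(62,234),(452,234)],118))
o=env.get_obs();print(o['position'],o['force'],o['time'])
E
```

```text
lid edge [[444.2, -184.8, 125.0], [643.8, -169.1, 125.0]] deck end [[442.6, -245.8, 100.0], [654.1, -228.8, 100.0]] rail ends [[420.9, -245.1, 118.0], [677.2, -224.5, 118.0]]
[ 547.54497878 -229.55584781  153.41057204] [ 0.24860755  0.08852728 -0.09968024] 1.45
```

```bash
python3 -m creep '[{"tx":0,"ty":0,"tz":-20,"roll":0},{"tx":0,"ty":0,"tz":-38,"roll":0},{"tx":0,"ty":0,"tz":-50,"roll":0},{"tx":0,"ty":0,"tz":-56,"roll":0},{"tx":0,"ty":0,"tz":-56,"roll":0}]'
python3 -m creep '[{"tx":-0.7,"ty":9,"tz":0,"roll":0},{"tx":-1.4,"ty":18,"tz":0,"roll":0},{"tx":-2,"ty":26,"tz":0,"roll":0},{"tx":-2.5,"ty":32,"tz":0,"roll":0},{"tx":-2.7,"ty":35,"tz":0,"roll":0}]'
python3 - <<'E'
from h import *
a=env.snapshot('wrist')[:,:,::-1]; b=env.snapshot('side')[170:320,150:330,::-1]
cv2.imwrite('pics/c3.png',np.hstack([cv2.resize(a,(400,300)),cv2.resize(b,(360,300))]))
E
```

```text
time: 1.87
position: [547.2, -229.9, 97.3]
eef_rot: [-0.003, 0.68, 0.734, -0.001]
force: [0.0, -0.6, 0.4]
finger_gap: 85.2
time: 2.28
position: [544.7, -193.5, 97.9]
eef_rot: [-0.003, 0.679, 0.734, -0.001]
force: [-0.7, 0.1, 1.0]
finger_gap: 85.7
```

View pics/c3.png

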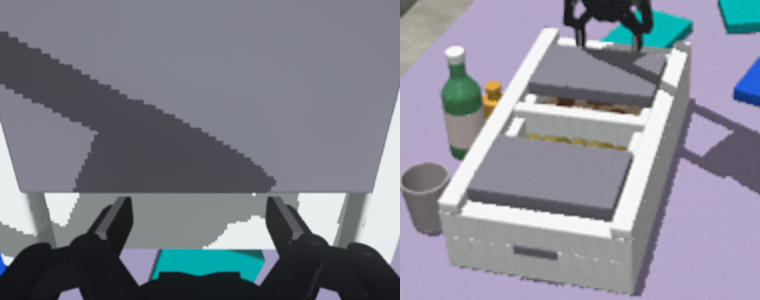

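The fingers sit just behind the lid edge (wrist view row 190), low enough and clear of the rails. Now I push gently.

```bash
python3 -m creep '[{"tx":-0.3,"ty":4,"tz":0,"roll":0},{"tx":-0.6,"ty":8,"tz":0,"roll":0},{"tx":-0.9,"ty":12,"tz":0,"roll":0},{"tx":-1.2,"ty":16,"tz":0,"roll":0},{"tx":-1.6,"ty":20,"tz":0,"roll":0}]'
python3 -m creep '[{"tx":-0.3,"ty":3,"tz":0,"roll":0},{"tx":-0.5,"ty":6,"tz":0,"roll":0},{"tx":-0.7,"ty":9,"tz":0,"roll":0},{"tx":-0.9,"ty":12,"tz":0,"roll":0},{"tx":-1.2,"ty":15,"tz":0,"roll":0}]'
python3 -m creep '[{"tx":-0.1,"ty":1.5,"tz":0,"roll":0},{"tx":-0.2,"ty":3,"tz":0,"roll":0},{"tx":-0.3,"ty":4,"tz":0,"roll":0},{"tx":-0.4,"ty":5,"tz":0,"roll":0},{"tx":-0.5,"ty":6,"tz":0,"roll":0}]'
```

```text
time: 2.8
position: [543.2, -174.1, 97.9]
eef_rot: [-0.003, 0.679, 0.734, -0.001]
force: [0.3, -3.5, -0.2]
finger_gap: 85.4
time: 3.22
position: [542.0, -158.9, 97.9]
eef_rot: [-0.003, 0.679, 0.734, -0.001]
force: [0.3, -3.3, 1.1]
finger_gap: 85.3
time: 3.63
position: [541.5, -152.9, 97.9]
eef_rot: [-0.003, 0.679, 0.734, -0.001]
force: [0.3, -3.7, -0.7]
finger_gap: 85.4
```

Friction is about 3.5 N. I continue slowly until the force rises at the bar.

```bash
for i in 1; do python3 -m creep '[{"tx":-0.1,"ty":1,"tz":0,"roll":0},{"tx":-0.2,"ty":2,"tz":0,"roll":0},{"tx":-0.2,"ty":3,"tz":0,"roll":0},{"tx":-0.3,"ty":4,"tz":0,"roll":0},{"tx":-0.3,"ty":4,"tz":0,"roll":0}]'; done
python3 -m creep '[{"tx":0,"ty":0.5,"tz":0,"roll":0},{"tx":-0.1,"ty":1,"tz":0,"roll":0},{"tx":-0.1,"ty":1.5,"tz":0,"roll":0},{"tx":-0.1,"ty":2,"tz":0,"roll":0}]'
python3 - <<'E'
from h import *
cv2.imwrite('pics/c4.png',cv2.resize(env.snapshot('scene')[150:290,220:420,::-1],None,fx=4,fy=4,interpolation=2))
E
```

```text
time: 4.05
position: [541.1, -148.6, 97.8]
eef_rot: [-0.003, 0.679, 0.734, -0.001]
force: [0.1, -3.0, 1.0]
finger_gap: 85.4
time: 4.38
position: [541.0, -146.6, 97.8]
eef_rot: [-0.003, 0.679, 0.734, -0.001]
force: [-0.4, -3.1, -0.2]
finger_gap: 85.3
```

View pics/c4.png

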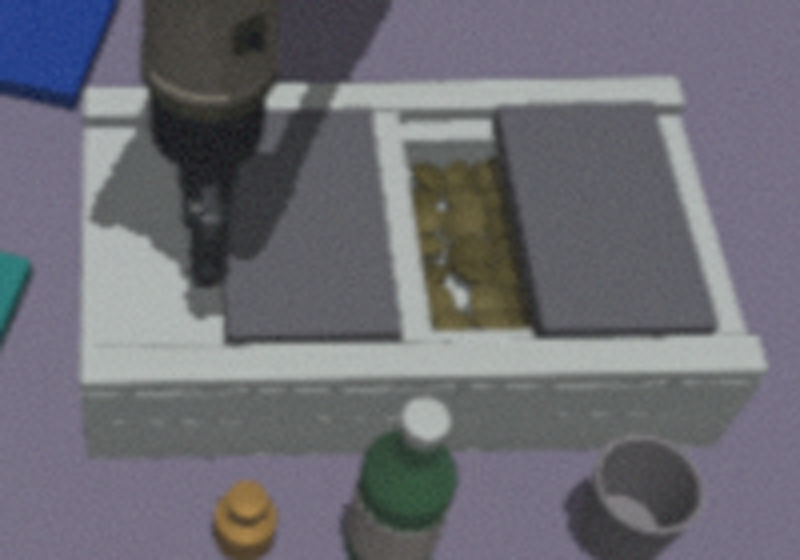

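The right lid is nearly at the bar (lid edge at crop (385,220), bar at about 400), and the force is still only friction. I keep going in small steps.

```bash
python3 -m creep '[{"tx":0,"ty":0.5,"tz":0,"roll":0},{"tx":-0.1,"ty":1,"tz":0,"roll":0},{"tx":-0.1,"ty":1.5,"tz":0,"roll":0},{"tx":-0.1,"ty":2,"tz":0,"roll":0},{"tx":-0.1,"ty":2,"tz":0,"roll":0}]'
python3 -m creep '[{"tx":0,"ty":0.5,"tz":0,"roll":0},{"tx":0,"ty":0.5,"tz":0,"roll":0}]'
```

```text
time: 4.85
position: [541.4, -145.8, 98.1]
eef_rot: [-0.001, 0.679, 0.734, -0.002]
force: [1.6, -9.8, -2.1]
finger_gap: 85.3
time: 5.02
position: [541.4, -145.9, 98.0]
eef_rot: [-0.001, 0.679, 0.734, -0.002]
force: [0.7, -5.6, -1.3]
finger_gap: 85.2
```

The force rose to 10 N and the TCP stopped at y = -145.8, so the right lid is against the bar. Next I back off, rise and cross to the outer side of lid_left, aiming for about (513, 232).

```bash
python3 -m creep '[{"tx":0.4,"ty":-5,"tz":0,"roll":0},{"tx":1,"ty":-12,"tz":0,"roll":0},{"tx":1,"ty":-12,"tz":20,"roll":0},{"tx":1,"ty":-12,"tz":50,"roll":0},{"tx":1,"ty":-12,"tz":75,"roll":0}]'
python3 -m creep '[{"tx":-2,"ty":25,"tz":5,"roll":0},{"tx":-5,"ty":60,"tz":5,"roll":0},{"tx":-7,"ty":95,"tz":5,"roll":0},{"tx":-10,"ty":130,"tz":5,"roll":0},{"tx":-13,"ty":165,"tz":5,"roll":0}]'
python3 -m creep '[{"tx":-3,"ty":35,"tz":0,"roll":0},{"tx":-5,"ty":70,"tz":0,"roll":0},{"tx":-8,"ty":105,"tz":0,"roll":0},{"tx":-11,"ty":140,"tz":0,"roll":0},{"tx":-14,"ty":175,"tz":0,"roll":0}]'
python3 -m creep '[{"tx":-1,"ty":25,"tz":0,"roll":0},{"tx":-2,"ty":45,"tz":0,"roll":0},{"tx":-2,"ty":50,"tz":0,"roll":0},{"tx":-2,"ty":50,"tz":0,"roll":0}]'
```

```text
time: 5.43
position: [541.8, -157.8, 173.5]
eef_rot: [-0.002, 0.679, 0.734, -0.002]
force: [-0.2, -0.4, 0.9]
finger_gap: 85.2
time: 5.85
position: [528.5, 8.6, 178.5]
eef_rot: [-0.002, 0.679, 0.734, -0.002]
force: [0.7, 0.2, 0.0]
finger_gap: 85.5
time: 6.27
position: [514.0, 185.2, 178.6]
eef_rot: [-0.003, 0.679, 0.734, -0.002]
force: [-0.1, -0.4, -0.2]
finger_gap: 85.3
time: 6.6
position: [511.6, 236.5, 178.3]
eef_rot: [-0.003, 0.679, 0.735, -0.002]
force: [0.2, -0.5, -0.1]
finger_gap: 84.9
```

```bash
python3 -m creep '[{"tx":0,"ty":0,"tz":-25,"roll":0},{"tx":0,"ty":0,"tz":-50,"roll":0},{"tx":0,"ty":0,"tz":-70,"roll":0},{"tx":0,"ty":0,"tz":-80,"roll":0},{"tx":0,"ty":0,"tz":-80,"roll":0}]'
python3 - <<'E'
from h import *
a=env.snapshot('scene')[150:290,220:420,::-1]; b=env.snapshot('side')[170:320,150:330,::-1]
cv2.imwrite('pics/c5.png',np.hstack([cv2.resize(a,(429,300)),cv2.resize(b,(360,300))]))
E
```

```text
time: 7.02
position: [509.8, 234.5, 95.2]
eef_rot: [-0.004, 0.679, 0.734, -0.005]
force: [0.2, 0.4, -0.5]
finger_gap: 84.7
```

View pics/c5.png

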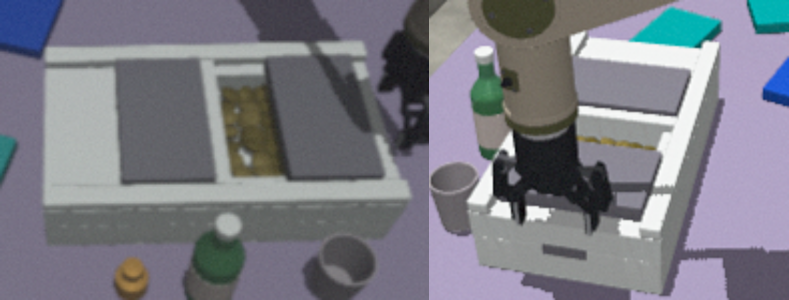

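The right lid is shut against the bar, and the fingers stand outside lid_left, centred between the rails. Now I approach and push toward -y. I expect to stop near y = 135.

```bash
python3 -m creep '[{"tx":1.5,"ty":-6,"tz":1,"roll":0},{"tx":2,"ty":-12,"tz":1,"roll":0},{"tx":2.5,"ty":-18,"tz":1,"roll":0},{"tx":3,"ty":-22,"tz":1,"roll":0},{"tx":3,"ty":-26,"tz":1,"roll":0}]'
python3 -m creep '[{"tx":0.3,"ty":-4,"tz":0,"roll":0},{"tx":0.6,"ty":-8,"tz":0,"roll":0},{"tx":0.9,"ty":-12,"tz":0,"roll":0},{"tx":1.2,"ty":-16,"tz":0,"roll":0},{"tx":1.6,"ty":-20,"tz":0,"roll":0}]'
python3 -m creep '[{"tx":0.3,"ty":-4,"tz":0,"roll":0},{"tx":0.6,"ty":-8,"tz":0,"roll":0},{"tx":0.9,"ty":-12,"tz":0,"roll":0},{"tx":1.2,"ty":-16,"tz":0,"roll":0},{"tx":1.6,"ty":-20,"tz":0,"roll":0}]'
```

```text
time: 7.53
position: [515.5, 209.1, 100.4]
eef_rot: [-0.003, 0.679, 0.734, -0.002]
force: [-0.1, -0.8, -0.2]
finger_gap: 85.1
time: 7.95
position: [517.2, 189.0, 100.6]
eef_rot: [-0.003, 0.679, 0.734, -0.002]
force: [0.0, 2.4, 0.5]
finger_gap: 85.3
time: 8.37
position: [518.8, 168.7, 100.6]
eef_rot: [-0.003, 0.679, 0.734, -0.001]
force: [-0.2, 3.6, 0.8]
finger_gap: 85.3
```

```bash
python3 -m creep '[{"tx":0.3,"ty":-4,"tz":0,"roll":0},{"tx":0.6,"ty":-8,"tz":0,"roll":0},{"tx":0.9,"ty":-12,"tz":0,"roll":0},{"tx":1.2,"ty":-16,"tz":0,"roll":0},{"tx":1.5,"ty":-19,"tz":0,"roll":0}]'
python3 -m creep '[{"tx":0.2,"ty":-2,"tz":0,"roll":0},{"tx":0.3,"ty":-4,"tz":0,"roll":0},{"tx":0.5,"ty":-6,"tz":0,"roll":0},{"tx":0.6,"ty":-8,"tz":0,"roll":0},{"tx":0.7,"ty":-9,"tz":0,"roll":0}]'
python3 -m creep '[{"tx":0,"ty":-0.7,"tz":0,"roll":0},{"tx":0.1,"ty":-1.4,"tz":0,"roll":0},{"tx":0.1,"ty":-2,"tz":0,"roll":0},{"tx":0.2,"ty":-2.6,"tz":0,"roll":0},{"tx":0.2,"ty":-3,"tz":0,"roll":0}]'
```

```text
time: 8.78
position: [520.3, 149.2, 100.6]
eef_rot: [-0.003, 0.679, 0.734, -0.002]
force: [-0.1, 3.0, -0.1]
finger_gap: 85.5
time: 9.2
position: [521.0, 140.0, 100.6]
eef_rot: [-0.003, 0.679, 0.734, -0.002]
force: [-1.1, 3.4, 0.7]
finger_gap: 85.2
time: 9.62
position: [521.2, 137.0, 100.6]
eef_rot: [-0.003, 0.679, 0.734, -0.002]
force: [-0.5, 3.1, 0.4]
finger_gap: 85.6
```

```bash
python3 -m creep '[{"tx":0,"ty":-0.5,"tz":0,"roll":0},{"tx":0.1,"ty":-1,"tz":0,"roll":0},{"tx":0.1,"ty":-1.5,"tz":0,"roll":0},{"tx":0.2,"ty":-2,"tz":0,"roll":0},{"tx":0.2,"ty":-2,"tz":0,"roll":0}]'
python3 -m creep '[{"tx":0,"ty":-0.5,"tz":0,"roll":0},{"tx":0.1,"ty":-1,"tz":0,"roll":0},{"tx":0.1,"ty":-1,"tz":0,"roll":0}]'
```

```text
time: 10.03
position: [521.2, 135.6, 100.6]
eef_rot: [-0.003, 0.679, 0.734, -0.001]
force: [-1.5, 6.4, 1.4]
finger_gap: 85.5
time: 10.28
position: [521.1, 135.5, 100.6]
eef_rot: [-0.004, 0.679, 0.734, -0.001]
force: [-1.6, 6.8, 1.3]
finger_gap: 85.7
```

The arm stopped at y = 135.5 with the force rising, as predicted. I back off, rise clear and take a final check.

```bash
python3 -m creep '[{"tx":-0.4,"ty":5,"tz":0,"roll":0},{"tx":-1,"ty":14,"tz":0,"roll":0},{"tx":-1,"ty":16,"tz":25,"roll":0},{"tx":-1,"ty":30,"tz":60,"roll":0},{"tx":-1,"ty":60,"tz":90,"roll":0}]'
python3 -m creep '[{"tx":-2,"ty":35,"tz":20,"roll":0},{"tx":-4,"ty":70,"tz":40,"roll":0},{"tx":-6,"ty":100,"tz":40,"roll":0},{"tx":-6,"ty":110,"tz":40,"roll":0},{"tx":-6,"ty":110,"tz":40,"roll":0}]'
python3 - <<'E'
from h import *
cv2.imwrite('pics/c6.png',cv2.resize(env.snapshot('scene')[160:300,230:420,::-1],None,fx=4,fy=4,interpolation=2))
E
```

```text
time: 10.7
position: [519.7, 193.3, 190.8]
eef_rot: [-0.004, 0.68, 0.733, -0.002]
force: [0.7, -0.0, 0.7]
finger_gap: 85.5
time: 11.12
position: [513.1, 305.9, 230.6]
eef_rot: [-0.004, 0.679, 0.735, -0.002]
force: [0.1, -1.2, -0.4]
finger_gap: 85.4
```

View pics/c6.png

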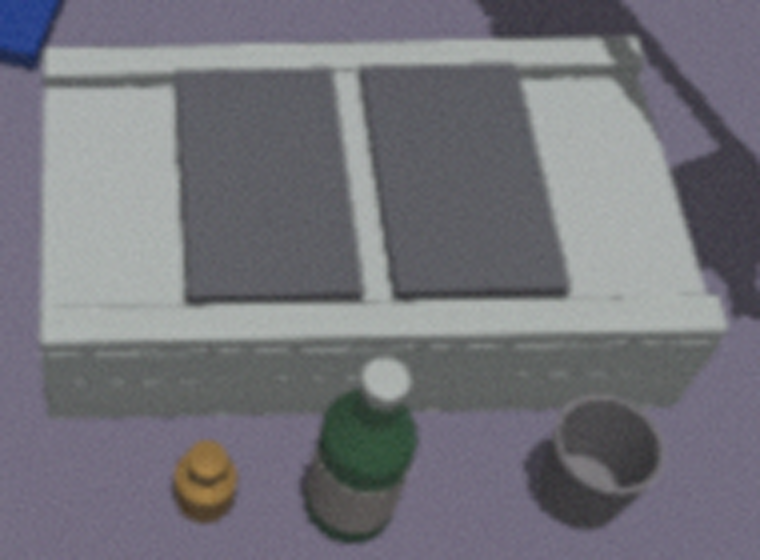

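Both lids lie straight in the track against the bar: the inner edges run from crop (333,70) to (361,298) and from (361,68) to (397,296). The bystanders are at their first pixels. I check the lid poses numerically and hand in if they agree.

```bash
python3 - <<'E'
from h import *
o=lambda c:(np.array(c)+.5)/4-.5+[230,160]
L=[(-100,-60,125),(-100,60,125),(100,60,125),(100,-60,125)]
l,a=fit(L,o([(361,68),(517,65),(567,291),(397,296)]),[525,60,.08]);r_,b=fit(L,o([(177,73),(333,70),(361,298),(188,300)]),[535,-75,.08])
print(l,a,r_,b,'centre distance (want 140)',np.hypot(*(l-r_)[:2]))
if abs(np.hypot(*(l-r_)[:2])-140)<5: print(env.hand_in())
E
```

```text
[5.26587905e+02 6.28905514e+01 7.85496651e-02] 1.4768512419722128 [ 5.39038417e+02 -7.60520754e+01  7.15769005e-02] 0.8105368516989415 centre distance (want 140) 139.49935055837312
the job is handed in; nothing more can be done
None
```

Both grey lids are shut against the bar and the job is handed in, at about 11 s of the 43 s allowed. I pushed each lid along its track with the open fingertips, keeping the tips about 10 to 13 mm above the deck, until it stopped at the bar.

- **Contact at the bar:** the force rose from about 3.5 N of sliding friction to about 10 N for the right lid and about 7 N for the left. The TCP stopped at y = -145.8 and y = +135.5 mm, where I expected it to.
- **Final picture:** the lid centres are 139.5 mm apart, against 140 mm when shut. Both lids are straight, with fitted yaws of 0.079 and 0.072 rad against 0.078 rad for the chest. The bottle, cup and weight are at their original pixels.
- **Disagreement:** the corner fits had errors of up to 2 px on the chest and 1.5 px on the lids, and put both lids about 3 mm off the chest's centre line, where the play is 2 mm. I read that as measurement error. Otherwise, no check failed.

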